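# Spin-check a spray rotor and brake it on the green mark

## Robot

A 6-joint arm with a two-finger parallel gripper is mounted at the origin on the work surface. World frame = base frame: x ahead of the robot, y to its left, z up, the work surface at z = 0. Lengths are in m, angles in rad, forces in N, time in s.
With the tool pointing down it reaches from about 0.375 to 0.9 m from the base axis. Payload 3.1 kg.
Tool frame: the origin (TCP) lies midway between the tips of the shut fingers; the grasp point (between the pads) lies 19 mm behind it; x points along the fingers, y is the direction in which the jaws open and shut, and the axes are right-handed (so a half turn about x gives the same grasp; the last joint's range is limited). The gripper opens to 87 mm and grips with 3 to 60 N. Pads are 19 mm wide; open, the fingers measure 117 mm over their backs; the gripper's body (75 mm by 190 mm) begins 51 mm behind the grasp point.
Start: joints at [-1.504, 0.527, 1.433, -0, 1.181, -0.178], TCP at [0.152, -0.606, 0.223] pointing down, gripper open.
Joint ranges: [-3.08, 3.08], [-0.75, 2.2], [0.22, 2.44], [-1.43, 4.57], [0, 2.65], [-2.85, 2.85]. Speed limits (rad/s): [2.79, 2.79, 3.14, 3.14, 3.14, 3.14].

## Interface

Orientations are given as a rotation vector (axis times angle).
In Python, from plant import * gives the robot as it stands.
- The arm moves only by the tool arm_command, never from a script. Its argument "plan" is a list of rows, each a list of 3 entries, a list of its own where there are three numbers: the opening, from 0 (shut) to 1 (fully open), then the shift along the world's x, y, z in mm, then the turn about the world's z in degrees. In form: [[hand, [x, y, z], spin], ...]. A call has 1 to 10 rows; each row shifts and turns the commanded pose from where the row before left it; what a row does not reach is not made up. A row lasts 1/12 s, in which the tool goes at most 41.7 mm and 7.16 degrees, less where a joint would pass 70% of its speed; a pose out of reach is approached as far as the arm can. A call is refused whole if a number of a shift passes 41.7 or a number of a turn 7.16, either way. A call with a gripper value outside its range is refused whole. The fingers move at their own pace and stop on an object; the grip force is fixed at half the most. Time passes only in rows, so rows that do not move let the fingers close. It gives the time, the measured TCP pose, the force and the opening at its end, in the units of the state.
- get_obs(): the state, without advancing time (a new reading comes with each control period).
- read_camera(name): name is "scene" or "side" or "wrist"; returns (picture, depth): 384x512x3 uint8, red, green, blue; 384x512 float32, m along the optical axis (not along the pixel's ray), 0 where there is no reading.
- camera_model(name): a dict with "intrinsics" (3x3 intrinsics, pixels), "distortion" ([k1, k2, p1, p2, k3] as OpenCV has them; the pictures are not rectified), "position" and "rotation" of the camera in the world. Camera axes: x right, y up, looking along -z (the intrinsics and any distortion apply to the point x, -y, -z); pixel columns grow to the right and rows downward; lengths in m; the calibration is good to about 2 mm. A picture is of the moment at which its call begins: read the wrist's pose just before it. camera_model takes no time and is no camera call; for the wrist camera it gives the pose at the moment of the call.
- finish_job(): hands the job in, once; it reports no verdict.
The state is a dict: "t": time; "joint_positions": joint angles; "dq": joint speeds; "effort": joint torques, N m; "position": TCP position; "ee_rot": TCP orientation; "contact_force": force on the tool from outside, world axes, zero at the start; "ft_torque": the same for the moment, N m; "gripper_width": finger opening in m.
Only numpy, scipy, OpenCV 4.12 (cv2) and the standard library are available. Lean on these libraries where they do the work, as an engineer would, in place of code of your own. Each camera call takes 0.05 s, during which the arm holds its last target.

## Task

Check that the dishwasher spray rotor on the grey test stand runs freely: with a fingertip, flick it anticlockwise (seen from above) by one of its upright nozzles, so that after no more than about a third of a turn of pushing it coasts on untouched until it has gone right round past a full turn. Then, while it is still turning, brake it lightly with a fingertip on the plain rim so that the red stripe stops at the green pad, within the pad's width; do not leave it standing anywhere else, and then take the hand away so that it stays there. Grip and lift nothing, and leave the other things on the bench where they are.

Things in the scene. Friction and masses are not known exactly. Their poses are not given: they have to be found in the camera images.
- rotor (a joint): Rotor angle about its vertical axis, rad: 0 at the start of every run, growing anticlockwise seen from above, past 2 pi too. Inertia about 0.006 kg m2, varying by a quarter. Left alone it loses about a tenth of its speed plus 0.05 rad/s each second: from 2 to 3 rad/s it coasts 12 to 20 s, 2 to 3 turns. A light press on the disc stops it at once, and it stays; the bearing is sprung: it yields downwards from about 3 N, 8 mm at about 12 N.
- rotor_centre (a point): On the rotor's axis at the disc's top face, 56 mm above the bench. The rotor is a flat aluminium disc, diameter 260 mm, 6 mm thick, with a black hub (44 mm across, 20 mm above the disc) from which three level tubes (tops 13 mm above the disc) run out to three upright nozzles. Outside the nozzles the disc is plain and flat out to its edge.
- red_nozzle (a point): Centre of the top of the red nozzle. The three nozzles (one red, two steel) are upright cylinders, 16 mm in diameter, standing 34 mm above the disc, their axes 65 mm from the rotor's axis and 120 degrees apart.
- red_mark (a point): Outer end of the red stripe (9 mm wide) painted on the disc from the red nozzle out to the rim: on the disc's top face, 125 mm from the axis, in line with the red nozzle. It turns with the rotor.
- green_mark (a point): Where the red stripe's outer end must stop: a point 125 mm from the rotor's axis, at the disc's height, beside the middle of the green pad. The pad is a fixed flat green plate just outside the disc's edge (136 to 168 mm from the axis), 50 mm wide along the rim, flush with the disc's top. It stands elsewhere round the rim in every run.
- stand: Fixed round grey base of the test stand, diameter 340 mm, 12 mm thick, with a black bearing post under the rotor. Origin on the bench below the rotor's axis.
- spare_nozzle: Loose brass spare nozzle, 21 mm in diameter, 24 mm tall, standing on the stand's base just outside the disc's edge, lower than the disc. Origin at its underside. Leave it alone.
- tumbler: Clear plastic tumbler, 72 mm across, 100 mm tall, origin at its underside. Leave it alone.
- mug: White mug, 82 mm across and 92 mm tall, with a handle, origin at its underside. Leave it alone.
- scrub_pad: Yellow scrub pad, 110 x 75 x 26 mm, origin at its underside. Leave it alone.
- screwdriver: Screwdriver lying on the bench. Leave it alone.
- descaler_jar: Blue jar with a white cap, 70 mm across, 100 mm tall, origin at its underside. Leave it alone.
- bowl: White bowl, 100 mm across, 45 mm tall, origin at its underside. Leave it alone.

How it is judged:
By the outcome, as a careful person would: the job done as asked, in the order asked, and still so for the second after the job is handed in, with the robot touching nothing.
It also fails if it takes over 58 s, if anything falls off the work surface, if the arm or the gripper's body presses on something with over 40 N, if the wrist force passes 120 N, or if a joint passes its speed limit or range.

## Working session

There is one attempt and no reset: what is moved stays moved. The work goes in short steps, Python scripts to look and compute and a tool call to move; the robot and the scene stay as the last step left them, time stands still between calls to the robot, and variables do not carry over. Pictures are saved under pics/ and viewed, and the job is handed in when it is done.

Besides the shell and the picture viewer there is one more tool, called as a command line: name --argument value ..., lists and objects as JSON in quotes. arm_command: Moves the arm, as the interface text tells. Its arguments: {"type":"object","properties":{"plan":{"type":"array","items":{"type":"array"}}},"required":["plan"]}

```bash
mkdir -p pics; ls
cat > h.py <<'E'
from plant import *
import numpy as np, cv2
def snap(n,f):
    m=camera_model(n); im,d=read_camera(n)
    cv2.imwrite('pics/'+f+'.png',im[:,:,::-1]); np.savez('pics/'+f+'.npz',im=im,d=d,**{k:np.array(v) for k,v in m.items()})
    return m,im,d
def ray(m,u,v):
    K=np.array(m['intrinsics']);p=cv2.undistortPoints(np.array([[[u,v]]],float),K,np.array(m['distortion']))[0,0]
    R=np.array(m['rotation']); return np.array(m['position']),R@np.array([p[0],-p[1],-1.])
def atz(m,u,v,z):
    o,r=ray(m,u,v); return o+r*(z-o[2])/r[2]
def proj(m,P):
    K=np.array(m['intrinsics']);R=np.array(m['rotation']);c=(np.atleast_2d(P)-np.array(m['position']))@R
    c=c*[1,-1,-1]
    return cv2.projectPoints(c.reshape(-1,1,3),np.zeros(3),np.zeros(3),K,np.array(m['distortion']))[0][:,0]
E
python3 - <<'E'
from h import *
o=get_obs();print(o)
for n in ['scene','side','wrist']:
    m,im,d=snap(n,n+'0');print(n,m['position'],m['rotation'])
E
```

```text
pics
{'t': 0.0, 'joint_positions': array([-1.50448074e+00,  5.28479428e-01,  1.43391896e+00, -4.00585695e-05,
        1.18139313e+00, -1.78524167e-01]), 'dq': array([-1.33700613e-03,  5.24199302e-05, -1.09041140e-03,  1.32457774e-03,
       -5.89483880e-04, -5.21584487e-04]), 'effort': array([ 2.37195854e-03, -4.40039170e+01, -1.76592010e+01,  6.33570878e-02,
        5.81863336e-02, -1.62264178e-04]), 'position': array([ 0.15145316, -0.6056043 ,  0.2215582 ]), 'ee_rot': array([ 2.09231467,  0.25974932, -2.09213271]), 'contact_force': array([-0.58748642,  0.71526883, -1.12456622]), 'ft_torque': array([-0.00953696, -0.02251034, -0.0155519 ]), 'gripper_width': 0.08733181138569439}
scene [0.89245416 0.52499454 1.05988501] [0.22674267 0.74606875 2.40492025]
side [0.14898462 1.16013638 0.96825345] [ 0.18007497 -1.31460312 -2.540917  ]
wrist [ 0.23043748 -0.58672563  0.38418028] [-0.25341061  0.20041503 -1.3141567 ]
```

```bash
python3 - <<'E'
s=open('h.py').read().replace("R=np.array(m['rotation'])","R=cv2.Rodrigues(np.array(m['rotation']))[0]")
open('h.py','w').write(s)
E
head -30 h.py | grep Rodr
```

```text
R=cv2.Rodrigues(np.array(m['rotation']))[0]; return np.array(m['position']),R@np.array([p[0],-p[1],-1.])
    K=np.array(m['intrinsics']);R=cv2.Rodrigues(np.array(m['rotation']))[0];c=(np.atleast_2d(P)-np.array(m['position']))@R
```

View pics/scene0.png

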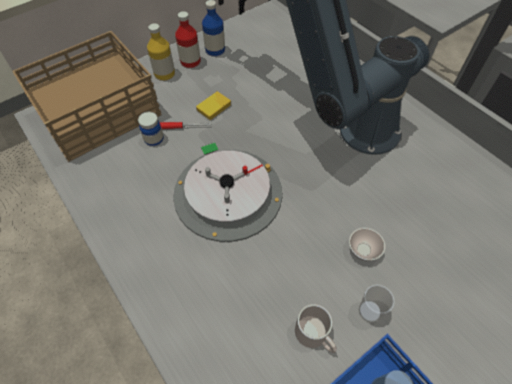

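View pics/side0.png

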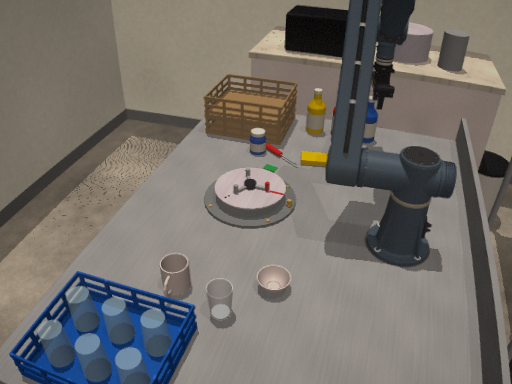

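View pics/wrist0.png

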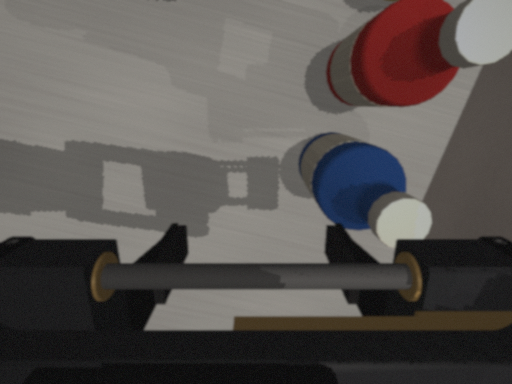

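Run:
```python
from h import *
for n,b in [('scene',(165,135,125,110)),('side',(195,155,110,75))]:
    im=cv2.imread(f'pics/{n}0.png');x,y,w,h=b
    cv2.imwrite(f'pics/{n}0c.png',cv2.resize(im[y:y+h,x:x+w],None,fx=6,fy=5.4 if 0 else 6,interpolation=cv2.INTER_CUBIC)[:600*2])
```

```text
(no output)
```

View pics/scene0c.png

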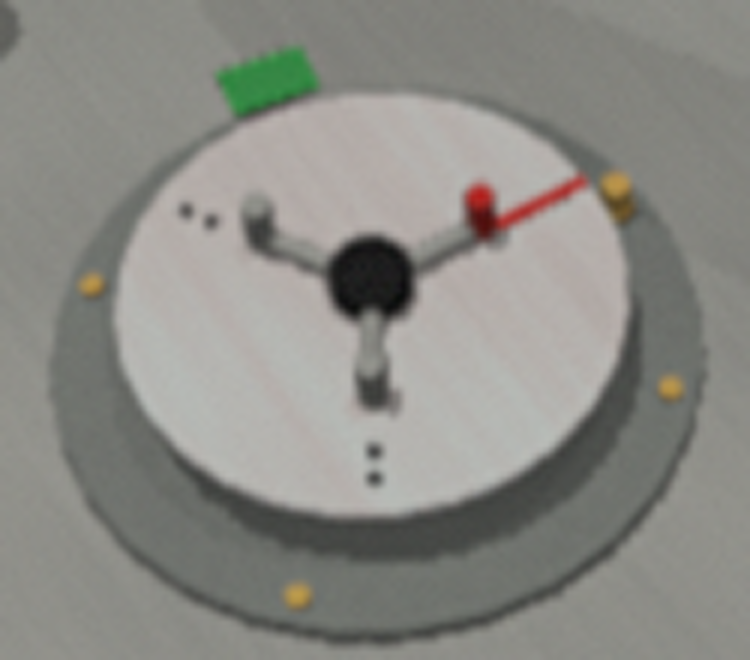

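View pics/side0c.png

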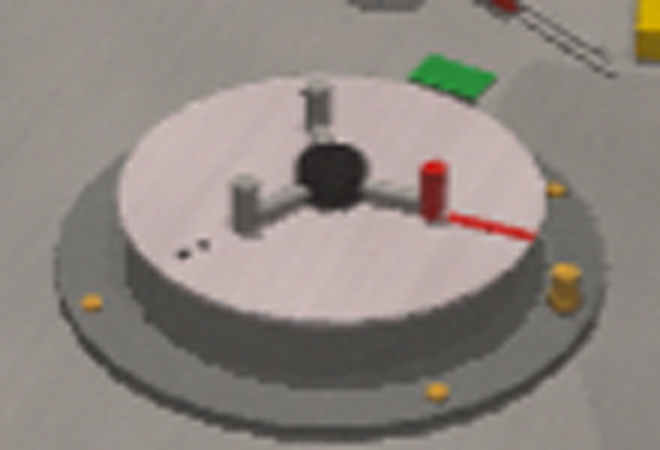

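Run:
```python
from h import *
from scipy.optimize import least_squares
def circ(P):
    r=least_squares(lambda q:np.hypot(P[:,0]-q[0],P[:,1]-q[1])-q[2],[P[:,0].mean(),P[:,1].mean(),.13]);return r.x,r.fun
for n,off,edge,pad,red,hub in [('scene',(165,135),[(113,290),(375,92),(630,285),(370,518),(160,180),(540,148),(190,437),(560,437)],[(217,72),(303,46),(320,88),(240,117)],(585,181),(371,270)),
 ('side',(195,155),[(118,195),(320,75),(547,195),(330,323),(180,112),(470,105),(200,292),(470,300)],[(433,54),(497,75),(475,101),(407,78)],(536,237),(331,170))]:
    m=camera_model(n);f=lambda p,z:atz(m,off[0]+p[0]/6-.42,off[1]+p[1]/6-.42,z)
    E=np.array([f(p,.056) for p in edge]);c,res=circ(E);print(n,c,res.round(4))
    h=f(hub,.076);print('hub',h)
    pc=np.array([f(p,.056) for p in pad]);print('pad',pc.mean(0),'size',np.linalg.norm(pc[1]-pc[0]),np.linalg.norm(pc[2]-pc[1]))
    r=f(red,.056)
    for nm,q in (('pad',pc.mean(0)),('red',r)):
        v=q[:2]-c[:2];print(nm,q,np.hypot(*v),np.degrees(np.arctan2(v[1],v[0])))
```

```text
scene [ 0.54202862 -0.08543639  0.12885617] [ 0.0017 -0.0002  0.0023  0.0036  0.0038 -0.0044 -0.0074  0.0005]
hub [ 0.54216311 -0.08267826  0.076     ]
pad [ 0.50707184 -0.23041716  0.056     ] size 0.048960039756444626 0.031422485920177566
pad [ 0.50707184 -0.23041716  0.056     ] 0.1491355126975661 -103.55602661825786
red [ 0.41372839 -0.07427321  0.056     ] 0.12878496219168653 175.027317597792
side [ 0.53959673 -0.08131498  0.12978877] [ 0.0009  0.0008 -0.0014 -0.0001  0.0001 -0.0007 -0.0022  0.0026]
hub [ 0.53982559 -0.07429941  0.076     ]
pad [ 0.50658476 -0.2278163   0.056     ] size 0.047644890726644414 0.03473010329977256
pad [ 0.50658476 -0.2278163   0.056     ] 0.1501746571416962 -102.6986875222503
red [ 0.41229514 -0.07416614  0.056     ] 0.12750215519309893 176.78583354308537
```

Run:
```python
from h import *
o=get_obs();R=cv2.Rodrigues(o['ee_rot'])[0];print(R.round(3))
from scipy.optimize import least_squares
# joint: nozzle tops scene & side (crop px), z .090
P={}
for n,off,noz,dots in [('scene',(165,135),[(480,193),(258,203),(371,360)],None),('side',(195,155),[(433,168),(245,182),(316,90)],None)]:
    m=camera_model(n);P[n]=np.array([atz(m,off[0]+p[0]/6-.42,off[1]+p[1]/6-.42,.09) for p in noz])
    c=P[n].mean(0);v=P[n]-c;print(n,c,np.hypot(v[:,0],v[:,1]),np.degrees(np.arctan2(v[:,1],v[:,0])))
print(o['t'],get_obs()['t'])
for n,uv in [('scene',[(213,105),(151,128),(367,245)]),('side',[(314,158),(258,140),(274,282)])]:
    for p in uv: print(atz(camera_model(n),*p,.03))
```

```text
[[-0.     0.242 -0.97 ]
 [ 0.002 -0.97  -0.242]
 [-1.    -0.002 -0.   ]]
scene [ 0.54087804 -0.08419176  0.09      ] [0.06452929 0.06429284 0.06474709] [176.12735703 -64.21775711  55.7739136 ]
side [ 0.54131501 -0.07926777  0.09      ] [0.06407633 0.06343877 0.06187171] [177.13560721  55.18560211 -63.3231249 ]
0.15 0.15
[ 0.37691947 -0.40974226  0.03      ]
[ 0.60884708 -0.44737096  0.03      ]
[0.33979549 0.31157191 0.03      ]
[ 0.36368864 -0.39586531  0.03      ]
[ 0.62783154 -0.46633141  0.03      ]
[0.34047478 0.31620051 0.03      ]
```

```bash
python3 - <<'E'
from h import *
z=np.load('pics/scene0.npz');m=camera_model('scene')
for p in [(213,53),(189,64),(213,25),(189,30)]:
    d=z['d'][p[1],p[0]];o,r=ray(m,*p);print(p,o+r*d)
E
cat >> h.py <<'E'
C=np.array([.541,-.083]);PAD=-103.1;RED0=176.2
def red_angle(m,im,c=None):
    c=(C if c is None else c)
    a=np.radians(np.arange(0,360,.5));rr=np.arange(.085,.124,.003)
    A,Rr=np.meshgrid(a,rr,indexing='ij')
    P=np.stack([c[0]+Rr*np.cos(A),c[1]+Rr*np.sin(A),np.full_like(A,.056)],-1).reshape(-1,3)
    uv=proj(m,P).astype(np.float32)
    s=cv2.remap(im,uv[:,0].reshape(A.shape),uv[:,1].reshape(A.shape),cv2.INTER_LINEAR).astype(float)
    red=np.clip(s[...,0]-s[...,1:].max(-1)-40,0,None).sum(1)
    red[red<.3*red.max()]=0
    w=(red*np.exp(1j*a)).sum();return np.degrees(np.angle(w)),red.sum(),abs(w)/max(red.sum(),1e-9)
E
python3 - <<'E'
from h import *
for n in ('scene','side'):
    z=np.load(f'pics/{n}0.npz');print(red_angle(camera_model(n),z['im']))
E
```

```text
(213, 53) [ 0.20616694 -0.66765631  0.01759731]
(189, 64) [ 0.32098513 -0.66593004  0.02038295]
(213, 25) [ 0.19368537 -0.66718417  0.13985456]
(189, 30) [ 0.29292621 -0.6765032   0.15508984]
(np.float64(176.59712630338757), np.float64(5524.0), np.float64(0.9998115800703832))
(np.float64(176.0139189301325), np.float64(11964.0), np.float64(0.9996064188075728))
```

arm_command --plan '[[0,[10,35,0],0],[0,[15,35,0],0],[0,[18,34,0],0],[0,[20,33,0],0],[0,[20,33,0],0],[0,[20,33,0],0],[0,[20,33,0],0],[0,[20,33,0],0],[0,[20,33,0],0],[0,[20,33,0],0]]'

```text
t: 0.98
position: [0.335, -0.2696, 0.2225]
ee_rot: [2.092, 0.257, -2.092]
contact_force: [1.9, -1.1, -0.2]
gripper_width: 0.0285
```

arm_command --plan '[[0,[20,33,0],0],[0,[20,33,0],0],[0,[20,33,0],0],[0,[20,33,0],0],[0,[20,33,0],0],[0,[20,33,0],0],[0,[20,20,0],0],[0,[3,5,0],0],[0,[0,0,0],0],[0,[0,0,0],0]]'

```text
t: 1.82
position: [0.4768, -0.0484, 0.2222]
ee_rot: [2.089, 0.258, -2.092]
contact_force: [0.1, 0.3, -0.2]
gripper_width: 0.0006
```

arm_command --plan '[[0,[0,0,-40],0],[0,[0,0,-40],0],[0,[0,0,-25],0],[0,[0,0,0],0]]'

```text
t: 2.15
position: [0.4728, -0.0487, 0.1135]
ee_rot: [2.084, 0.26, -2.106]
contact_force: [-0.2, 0.2, 0.4]
gripper_width: 0.0007
```

Run:
```python
from h import *
print(get_obs()['position'])
m,im,d=snap('wrist','w1');u=proj(m,[[*C,.076],[.476,-.0785,.09]]);print(u)
m,im,d=snap('scene','s1');print(red_angle(m,im))
cv2.imwrite('pics/s1c.png',cv2.resize(im[110:240,160:300,::-1],None,fx=4.5,fy=4.5,interpolation=cv2.INTER_CUBIC))
```

```text
[ 0.47277822 -0.0486543   0.11349874]
[[327.17137635 138.24302302]
 [297.10346188 228.09832516]]
(np.float64(-177.52017584759338), np.float64(2164.0), np.float64(0.9919408475427098))
```

View pics/w1.png

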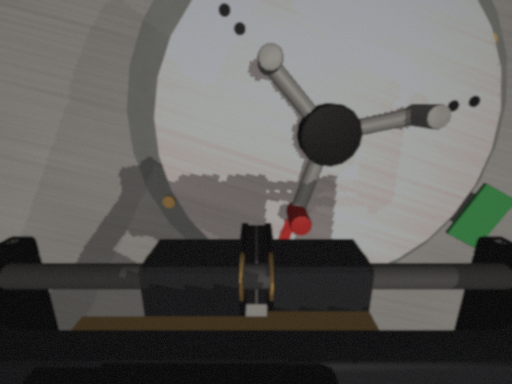

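View pics/s1c.png

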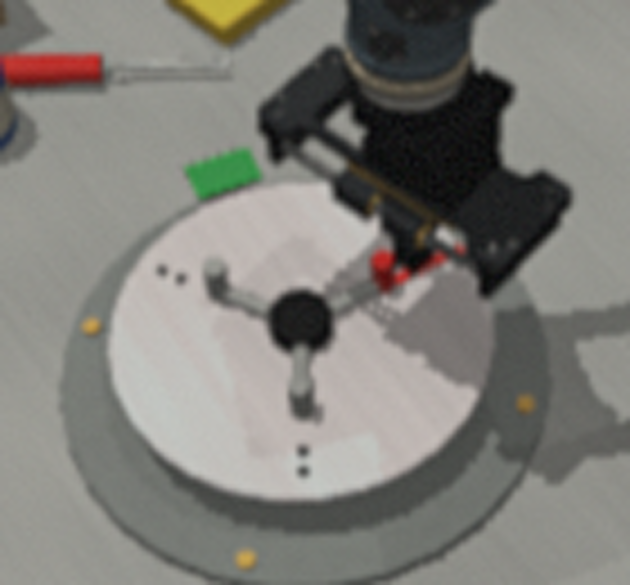

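arm_command --plan '[[0,[3,4,-10],0],[0,[3,0,-20],0],[0,[0,0,-7],0],[0,[0,0,0],0],[0,[0,0,0],0]]'

```text
t: 2.67
position: [0.4837, -0.0444, 0.0811]
ee_rot: [2.092, 0.257, -2.091]
contact_force: [0.5, 0.6, -0.1]
gripper_width: 0.0006
```

Run:
```python
from h import *
o=get_obs();print(o['position'],o['contact_force'])
m,im,d=snap('side','si2')
cv2.imwrite('pics/si2c.png',cv2.resize(im[130:240,190:310,::-1],None,fx=5,fy=5,interpolation=cv2.INTER_CUBIC))
m,im,d=snap('wrist','w2')
```

```text
[ 0.48374909 -0.04441267  0.08113388] [ 0.4519799   0.59347563 -0.1378627 ]
```

View pics/si2c.png

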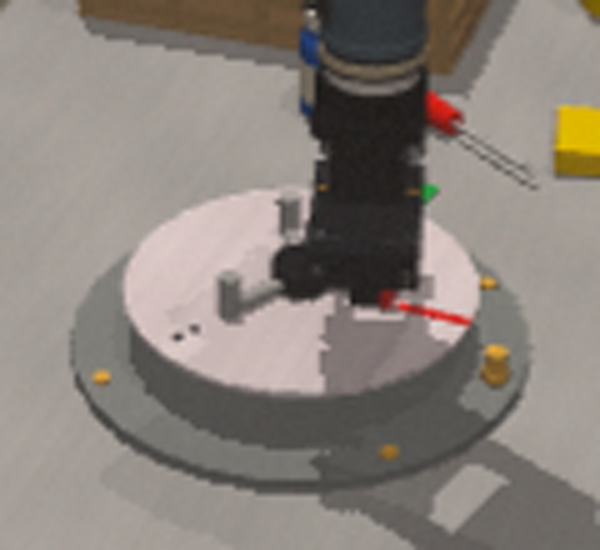

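View pics/w2.png

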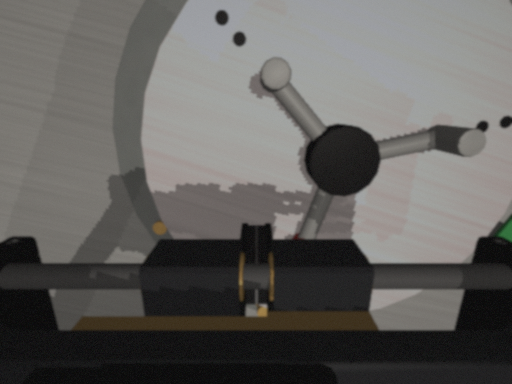

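arm_command --plan '[[0,[0,-4,-5],0],[0,[0,-5,0],0],[0,[0,-6,0],0],[0,[0,-7,0],0],[0,[1,-8,0],0],[0,[2,-9,0],0],[0,[4,-10,0],0],[0,[5,-10,0],0],[0,[0,0,0],0],[0,[-5,0,40],0]]'

```text
t: 3.6
position: [0.4872, -0.1029, 0.1083]
ee_rot: [2.081, 0.265, -2.111]
contact_force: [-0.6, -0.7, -0.3]
gripper_width: 0.0004
```

```bash
cat > track.py <<'E'
from h import *
import sys
for i in range(int(sys.argv[1])):
    o=get_obs();m=camera_model('scene');im,d=read_camera('scene')
    a=red_angle(m,im);print('t %.3f red %.1f  rot %.1f'%(o['t'],a[0],(a[0]-RED0)%360),'q %.0f %.3f'%a[1:],o['position'].round(4))
cv2.imwrite('pics/tr%.0f.png'%(o['t']*100),cv2.resize(im[110:240,160:300,::-1],None,fx=4.5,fy=4.5))
E
python3 track.py 2
```

```text
t 3.600 red -120.2  rot 63.6 q 6791 1.000 [ 0.4872 -0.1029  0.1083]
t 3.650 red -113.9  rot 69.9 q 6132 1.000 [ 0.4908 -0.104   0.118 ]
```

arm_command --plan '[[0,[-26,10,0],0],[0,[-26,10,0],0],[0,[0,0,0],0],[0,[0,0,-20],0],[0,[0,0,-20],0],[0,[0,0,0],0],[0,[0,0,0],0]]'

```text
t: 4.28
position: [0.4382, -0.0831, 0.0751]
ee_rot: [2.09, 0.258, -2.093]
contact_force: [0.2, -0.1, -1.1]
gripper_width: 0.0002
```

```bash
python3 track.py 2
```

```text
t 4.283 red -35.4  rot 148.4 q 6112 1.000 [ 0.4382 -0.0831  0.0751]
t 4.333 red -29.4  rot 154.4 q 6200 1.000 [ 0.4388 -0.0834  0.0757]
```

arm_command --plan '[[0,[0,0,-9],0],[0,[0,0,-6],0],[0,[0,0,0],0],[0,[0,0,0],0]]'

```text
t: 4.72
position: [0.4383, -0.0832, 0.0603]
ee_rot: [2.091, 0.258, -2.092]
contact_force: [-0.1, 0.2, -0.4]
gripper_width: 0.0004
```

```bash
python3 track.py 3
```

```text
t 4.717 red 14.1  rot 197.9 q 7468 1.000 [ 0.4383 -0.0832  0.0603]
t 4.767 red 20.0  rot 203.8 q 7438 1.000 [ 0.4384 -0.0833  0.0605]
t 4.817 red 25.5  rot 209.3 q 7345 1.000 [ 0.4385 -0.0833  0.0606]
```

arm_command --plan '[[0,[0,0,-1.5],0],[0,[0,0,-1],0],[0,[0,0,0],0],[0,[0,0,0],0],[0,[0,0,0],0],[0,[0,0,0],0],[0,[0,0,0],0],[0,[0,0,0],0],[0,[0,0,0],0]]'

```text
t: 5.62
position: [0.4385, -0.0834, 0.0581]
ee_rot: [2.091, 0.257, -2.091]
contact_force: [-0.0, 0.5, -0.1]
gripper_width: 0.0003
```

```bash
python3 track.py 3
```

```text
t 5.617 red 108.6  rot 292.4 q 6391 1.000 [ 0.4385 -0.0834  0.0581]
t 5.667 red 113.5  rot 297.3 q 6241 1.000 [ 0.4385 -0.0833  0.0581]
t 5.717 red 118.4  rot 302.2 q 6193 1.000 [ 0.4385 -0.0833  0.0581]
```

arm_command --plan '[[0,[0,0,0],0],[0,[0,0,0],0],[0,[0,0,0],0],[0,[0,0,0],0],[0,[0,0,0],0],[0,[0,0,0],0],[0,[0,0,0],0],[0,[0,0,0],0],[0,[0,0,0],0],[0,[0,0,0],0]]'

```text
t: 6.6
position: [0.4385, -0.0833, 0.058]
ee_rot: [2.091, 0.257, -2.091]
contact_force: [-0.5, -0.7, -0.4]
gripper_width: 0.0007
```

```bash
python3 track.py 3
```

```text
t 6.600 red -158.4  rot 25.4 q 6802 0.995 [ 0.4385 -0.0833  0.058 ]
t 6.650 red -155.4  rot 28.4 q 8252 0.996 [ 0.4385 -0.0833  0.058 ]
t 6.700 red -149.3  rot 34.5 q 6532 0.997 [ 0.4385 -0.0833  0.058 ]
```

arm_command --plan '[[0,[0,0,0],0],[0,[0,0,0],0]]'

```text
t: 6.92
position: [0.4385, -0.0833, 0.058]
ee_rot: [2.091, 0.257, -2.091]
contact_force: [0.5, 0.1, -0.4]
gripper_width: 0.0006
```

```bash
python3 track.py 2
```

```text
t 6.917 red -135.8  rot 48.0 q 9257 0.999 [ 0.4385 -0.0833  0.058 ]
t 6.967 red -132.8  rot 51.0 q 9570 0.999 [ 0.4385 -0.0833  0.0581]
```

```bash
python3 track.py 1
```

```text
t 7.017 red -129.4  rot 54.4 q 9626 0.999 [ 0.4385 -0.0833  0.058 ]
```

arm_command --plan '[[0,[0,0,0],0],[0,[0,0,0],0],[0,[0,0,-7],0],[0,[0,0,0],0],[0,[0,0,0],0],[0,[0,0,0],0]]'

```text
t: 7.57
position: [0.4391, -0.0836, 0.0512]
ee_rot: [2.092, 0.256, -2.09]
contact_force: [0.2, -0.1, 7.4]
gripper_width: 0.0006
```

```bash
python3 track.py 3; ls -t pics | head -1; python3 -c "
from h import *
print(get_obs()['contact_force'])"
```

```text
t 7.567 red -111.8  rot 72.0 q 8839 1.000 [ 0.4391 -0.0836  0.0512]
t 7.617 red -111.8  rot 72.0 q 8886 1.000 [ 0.4391 -0.0836  0.0513]
t 7.667 red -111.8  rot 72.0 q 8851 1.000 [ 0.4391 -0.0836  0.0513]
tr767.png
[ 0.06026766 -0.33417526  6.76300377]
```

Run:
```python
from h import *
for n,b in (('scene',(120,220,170,290)),('side',(140,230,190,310))):
    m,im,d=snap(n,n+'9');print(red_angle(m,im))
    cv2.imwrite(f'pics/{n}9c.png',cv2.resize(im[b[0]:b[1],b[2]:b[3],::-1],None,fx=6,fy=6,interpolation=cv2.INTER_CUBIC))
```

```text
(np.float64(-111.79581635448659), np.float64(8819.0), np.float64(0.9997268653108613))
(np.float64(-102.48847682418628), np.float64(14126.0), np.float64(0.9905200496441988))
```

View pics/scene9c.png

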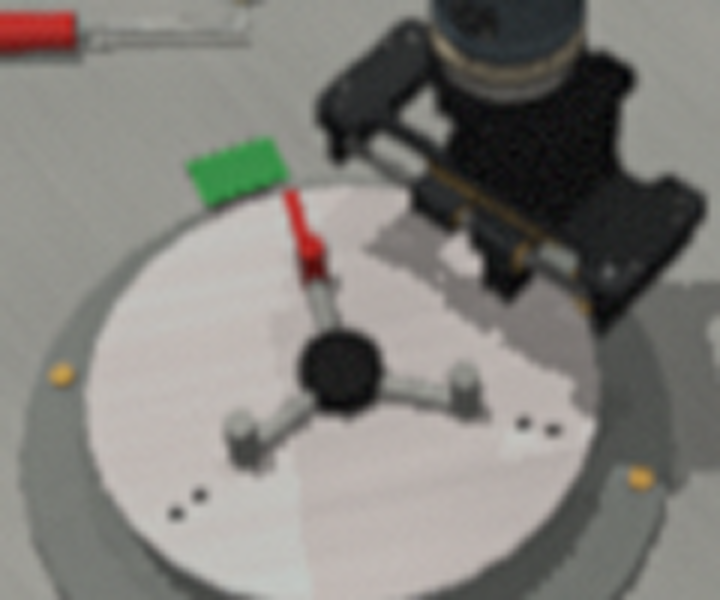

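View pics/side9c.png

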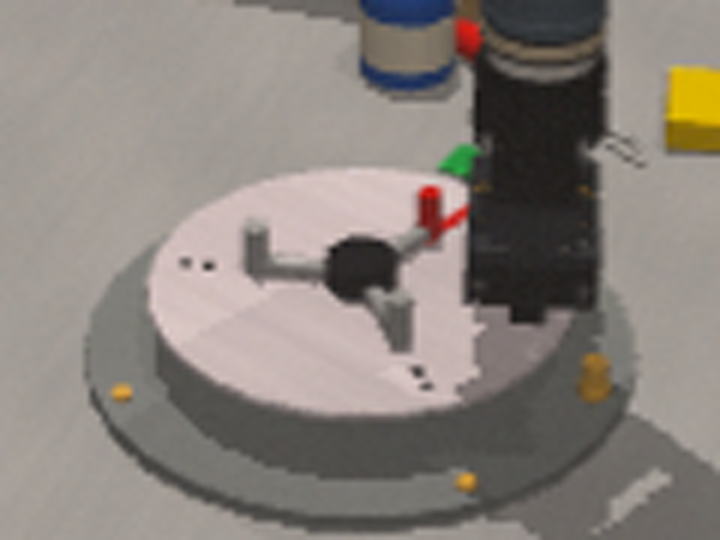

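Run:
```python
from h import *
m=camera_model('scene');f=lambda u,v,z=.056:atz(m,170+u/6-.42,120+v/6-.42,z)
def pr(p):
    w=p[:2]-C;print(p.round(4),np.hypot(*w).round(4),np.degrees(np.arctan2(w[1],w[0])).round(2))
for p in [(289,190),(291,195),(300,218)]: pr(f(*p,.056));pr(f(*p,.052))
print('pad');
for p in [(187,170),(273,138),(290,178),(210,208)]: pr(f(*p))
z=np.load('pics/scene9.npz')['im'].astype(int)
g=(z[...,1]-z[...,[0,2]].max(-1))>50
ys,xs=np.nonzero(g);k=(abs(xs-210)<20)&(abs(ys-149)<15);pr(atz(m,xs[k].mean(),ys[k].mean(),.056))
sc=np.hypot(*(np.array([0,0])));
```

```text
[ 0.4937 -0.2033  0.056 ] 0.1293 -111.48
[ 0.4921 -0.2062  0.052 ] 0.1326 -111.66
[ 0.4947 -0.1998  0.056 ] 0.1256 -111.61
[ 0.4932 -0.2027  0.052 ] 0.1289 -111.79
[ 0.4997 -0.1839  0.056 ] 0.109 -112.24
[ 0.4982 -0.1867  0.052 ] 0.1122 -112.43
pad
[ 0.5296 -0.2481  0.056 ] 0.1655 -93.94
[ 0.4802 -0.2387  0.056 ] 0.1672 -111.34
[ 0.4886 -0.2098  0.056 ] 0.1372 -112.45
[ 0.5341 -0.2186  0.056 ] 0.1357 -92.92
[ 0.5082 -0.2314  0.056 ] 0.152 -102.47
```

arm_command --plan '[[0,[0,-1,0],0],[0,[0,-2,0],0],[0,[0,-2,0],0],[0,[0,-2,0],0],[0,[0,-2,0],0],[0,[0,-1,0],0],[0,[0,0,0],0],[0,[0,0,0],0],[0,[0,0,0],0]]'

```text
t: 8.57
position: [0.4393, -0.0937, 0.0514]
ee_rot: [2.093, 0.256, -2.089]
contact_force: [0.8, -0.2, 6.5]
gripper_width: 0.0005
```

```bash
python3 track.py 2
```

```text
t 8.567 red -106.1  rot 77.7 q 9312 1.000 [ 0.4393 -0.0937  0.0514]
t 8.617 red -106.2  rot 77.6 q 9269 1.000 [ 0.4393 -0.0937  0.0514]
```

Now 3–4° short of the pad's middle, well inside its width. I'll lift straight up.

arm_command --plan '[[0,[0,0,3],0],[0,[0,0,3],0],[0,[0,0,5],0],[0,[0,0,15],0],[0,[0,0,35],0],[0,[0,0,40],0],[0,[-10,0,35],0],[0,[0,0,0],0],[0,[0,0,0],0],[0,[0,0,0],0]]'

```text
t: 9.5
position: [0.4278, -0.093, 0.1868]
ee_rot: [2.091, 0.258, -2.092]
contact_force: [-1.0, -0.4, -0.9]
gripper_width: 0.0005
```

```bash
python3 track.py 2
python3 - <<'E'
from h import *
print(get_obs()['contact_force'])
for n,b in (('scene',(120,220,170,290)),('side',(140,230,190,310))):
    m,im,d=snap(n,n+'10');print(red_angle(m,im))
    cv2.imwrite(f'pics/{n}10c.png',cv2.resize(im[b[0]:b[1],b[2]:b[3],::-1],None,fx=6,fy=6,interpolation=cv2.INTER_CUBIC))
E
```

```text
t 9.500 red -106.9  rot 76.9 q 9367 0.999 [ 0.4278 -0.093   0.1868]
t 9.550 red -106.9  rot 76.9 q 9367 0.999 [ 0.4275 -0.0929  0.1861]
[ 0.03432744 -0.48419963  0.98452242]
(np.float64(-106.92027939152285), np.float64(9377.0), np.float64(0.9994568062844592))
(np.float64(-100.15099380325293), np.float64(20285.0), np.float64(0.9933851895837387))
```

View pics/scene10c.png

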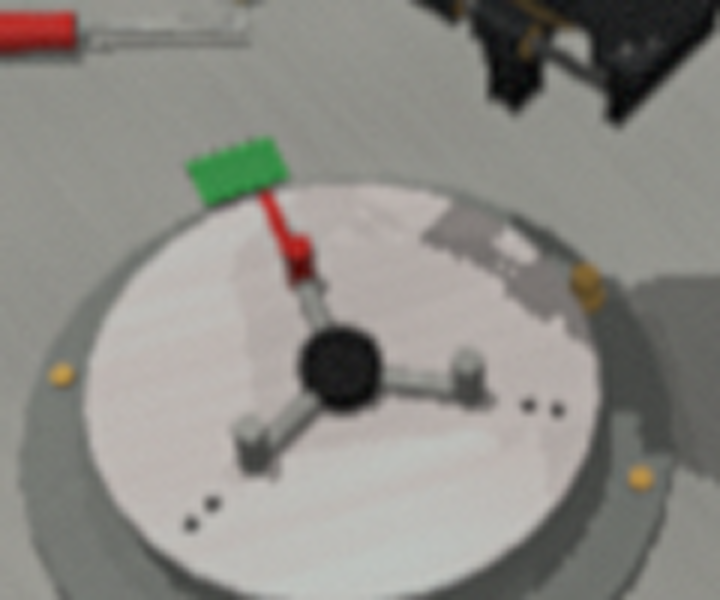

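The stripe's outer end, at about (265,192) in the crop, lies inside the pad's inner edge, which runs from (210,208) to (290,178). The rotor is still and the hand is clear, so I'm handing in.

```bash
python3 track.py 1; python3 -c "
from plant import *
print(finish_job())"
```

```text
t 9.700 red -106.9  rot 76.9 q 9403 0.999 [ 0.4277 -0.0929  0.1856]
the job is handed in; nothing more can be done
None
```

The rotor passed the free-running check, and the red stripe is standing at the green pad, but I had to nudge it slightly after braking.

- **Flick:** I pushed the red nozzle with the shut fingertips for well under a fifth of a turn. The rotor left at about 2.2 rad/s and coasted untouched past a full turn, to about 430° from the start, still at about 1.4 rad/s.
- **Braking:** A light press of about 7 N on the plain rim stopped the stripe about 9° short of the pad's middle. By my measurement that was just within the pad's width, but close to its edge.
- **Correction:** Without lifting the finger, I slid it about 10 mm along the rim, which brought the stripe about 5° nearer the middle. So the final position comes partly from that slide, not from the braking alone.
- **Last checks:** After lifting clear, the scene camera put the stripe at −106.9° in every reading over 0.2 s. The pad's middle is at about −102.7°, so the stripe is about 4° (9 mm) off against a half-width of 25 mm.
- **Disagreement:** My angle code gave −100.2° from the side camera, probably because the red nozzle is in the way from that view. Either reading is within the pad's width.

Nothing was gripped, and I noticed no contact with other objects. Apart from the spare nozzle, I did not check them one by one. I handed in at about 9.7 s.

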